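Load boiled eggs into the breakfast egg carrier

ROBOT

A 6-joint arm with a two-finger parallel gripper is mounted at the origin on the work surface. World frame = base frame: x ahead of the robot, y to its left, z up, the work surface at z = 0. Lengths are in m, angles in rad, forces in N, time in s.
With the tool pointing down it reaches from about 0.35 to 0.775 m from the base axis. Payload 5.5 kg.
Tool frame: the origin (TCP) lies between the finger pads; the fingertips stand 11 mm ahead of it and the grasp point (between the pads) lies 8 mm behind it (tips_ahead is the distance from the TCP to the fingertips, in m); z points along the fingers, y is the line along which they close (so a half turn about z gives the same grasp; the last joint's range is limited). The gripper opens to 85 mm and grips with 20 to 120 N. Pads are 22 mm wide; open, the fingers measure 114 mm over their backs; the gripper's body (76 mm by 85 mm) begins 54 mm behind the grasp point. The pads swing forward as they close: fully open they stand 13 mm farther back than shut.
Start: joints at [-1.463, 0.313, 0.046, 1.304, 0, 1.431], TCP at [0.141, -0.557, 0.242] pointing down, gripper open.
Joint ranges: [-2.76, 2.76], [-0.86, 1.69], [-1.03, 1.26], [-2.2, 2.34], [-1.47, 1.5], [-3.14, 3.14]. Speed limits (rad/s): [2.57, 2.57, 3.14, 3.14, 3.14, 3.14].

INTERFACE

Orientations are given as a unit quaternion [w, x, y, z].
In Python, from workcell import * gives the robot as it stands. The module is installed in compiled form; this text tells all that it offers.
- The arm moves only by the tool jog_arm, never from a script. Its argument "moves" is a list of rows, each an object with "fingers": the closure, from 0 (fully open) to 1 (shut); "slide": the shift along the tool's x, y, z in mm, a list of three; "angular": the turn, a rotation vector about the tool's x, y, z in degrees, a list of three. A call has 1 to 10 rows; each row is the pose to reach, as a shift and turn from the pose commanded when the call began, along the tool's axes at that moment; what a row does not reach only later rows make up. A row lasts 1/12 s, in which the tool goes at most 41.7 mm and 7.16 degrees, less where a joint would pass 70% of its speed; a pose out of reach is approached as far as the arm can. A call with a gripper value outside its range is refused whole. The fingers move at their own pace and stop on an object; "squeeze" is the grip in N (left out, the last holds). Time passes only in rows, so rows that repeat a pose let the fingers close. It gives the time, the measured TCP pose, the force, the opening and the grip force at its end, in the units of the state.
- get_state(): the state, without advancing time (a new reading comes with each control period).
- read_camera(name): name is "side" or "top"; returns a dict with "color" (400x640x3 uint8, red, green, blue), "fovy" (degrees; the focal length in pixels is half the picture's height over the tangent of half this angle, whatever the lens; pixels are square), "cx", "cy" (the principal point, pixels), "world_from_camera" (4x4, takes a point from camera to world coordinates). Camera axes: x right, y down, z forward; pixel columns grow to the right and rows downward; lengths in m; the calibration is good to about 2 mm. A picture is of the moment at which its call begins. There is no depth.
- hand_in(): hands the job in; it is judged then, once.
Trained networks look in a picture, given as the dict that the camera call returned (one of the last four; its "shot" number tells which), for a name from the list of things; names that differ only in an ending like _2 or _b are one class to them, and where a whole thing is asked for, a point or a joint stands for the part that bears it (a point fixed in the world has none). Each returns a list of dicts, best first, with "p" (0 to 1); they miss things now and then, are a little off and sometimes report something else, mostly with a low value. They report only what shows in the picture. A call takes as long as a camera call. They do not tell look-alikes from the thing itself.
- look_for(target, picture): "point" ([column, row] in pixels, amid what is visible of it).
- tip_of(target, picture): "point" ([column, row] in pixels: a listed point, or the origin of a listed thing).
The state is a dict: "clock": time; "joint_pos": joint angles; "qvel": joint speeds; "tau": joint torques, N m; "tcp_pos": TCP position; "orientation": TCP orientation; "wrist_force": force on the tool from outside, world axes, zero at the start; "ft_torque": the same for the moment, N m; "finger_gap": finger opening in m; "grip_force": force on a finger pad.
Only numpy, scipy, OpenCV 4.12 (cv2) and the standard library are available. Lean on these libraries where they do the work, as an engineer would, in place of code of your own. Each camera call takes 0.05 s, during which the arm holds its last target. There are 200 camera calls.

TASK

Fold the wire carrying handle of the egg carrier down, away from the robot. Then take the two boiled eggs from the slanted rack and set them gently, upright with the pointed end up, in the two empty dimples of the carrier, leaving the handle down. Eggs crack and roll: do not drop, press or squeeze them hard or lay them on the table, and leave the egg that is already in the carrier and the other breakfast things where they are.

Things in the scene. Friction and masses are not known exactly. Their poses are not given: they have to be found in the camera images.
- tray: Egg carrier: brown wooden block 90 (x) x 270 (y) x 30 mm high with three round dimples in a row along y, 80 mm apart, and a steel hub at each end; fixed to the table. Origin: centre of its underside, on the table; +x points away from the robot (yaw within 0.35 rad).
- pocket0 (a point): Empty dimple at the carrier's -y end: 38 mm wide, 16 mm deep, vertical. Point: centre of its mouth, 30 mm above the table. A seated egg rests on the rim with its blunt end 9 mm below the mouth and its centre point 27 mm above the mouth.
- pocket1 (a point): Empty dimple in the middle of the carrier, same sizes; point at the centre of its mouth.
- bail (a joint): Carrying handle: an upright U of 8 mm steel wire, 306 mm wide, hinged at the carrier's ends, its level grip bar 120 mm from the hinge line. 0: bar straight above the dimples; positive: folding down toward the carrier's +x (away from the robot); limits -0.3 and 1.4 rad (fully down). Stiff hinge (1 N at the bar): stays where it is left.
- bar (a point): Middle of the handle's grip bar (round wire 8 mm thick, running along the carrier's y), on the wire's centre line.
- bail_hinge (a point): Point on the handle's hinge line, midway along the carrier, 20 mm above the table; the axis runs along the carrier's y.
- rack: Egg rack: plywood board 100 mm up the slope, 220 mm wide (y), 26 mm thick, on feet, fixed. Its upper face leans 35 degrees, facing up and toward the rack's -x (the robot). Origin: on the table, 68 mm below the face's middle; +x away from the robot (yaw within 0.35 rad). Two dimples 100 mm apart along y hold the eggs, pointed ends out square to the face.
- egg_a_mid (a point): Egg to be moved. Pale brown boiled egg, 85 g, 72 mm long, 50 mm thick at its widest (25 mm from the blunt end, where its weight centres). Point: on its axis, 36 mm from either end; +z runs to the pointed end. Starts in a rack dimple, leaning 35 degrees, centre 27 mm out from the sloping face. It cracks: grip under 60 N per finger, contact with the carrier under 15 N.
- egg_b_mid (a point): The other egg to be moved, the same in size, weight and strength, starting in the other dimple of the rack (either side).
- egg_c_mid (a point): Egg of the same kind already standing in the third dimple, at the carrier's +y end; leave it. Centre point 27 mm above the carrier's top face.
- egg_a: The first egg again: origin at its blunt end, +z along its axis.
- egg_b: The second egg again: origin at its blunt end, +z along its axis.
- mug: White mug of coffee, 80 mm wide, 90 mm high, bystander; origin under its centre.
- jam: Small jar with a metal lid, 54 mm wide, 60 mm high, bystander; origin under its centre.
- honey: Small jar with a white lid, 54 mm wide, 65 mm high, bystander; origin under its centre.
- tumbler: Glass of juice, 76 mm wide, 90 mm high, bystander; origin under its centre.
- mill: Wooden pepper mill, 52 mm wide, 130 mm high, bystander; origin under its centre.
- spreader: Butter spreader 175 mm long, wooden handle and steel blade, flat on the table, bystander; origin under its middle.
Things that resemble listed ones, but are neither listed nor needed, are in the scene too. Leave any green look-alike of the egg_a alone.

How it is judged:
By the outcome, as a careful person would: the job done as asked, in the order asked, and still so for the second after the job is handed in, with the robot touching nothing.
It also fails if it takes over 72 s, if anything falls off the work surface, if the arm or the gripper's body presses on something with over 40 N, if the wrist force passes 120 N, or if a joint passes its speed limit or range.

## Working session

There is one attempt and no reset: what is moved stays moved. The work goes in short steps, Python scripts to look and compute and a tool call to move; the robot and the scene stay as the last step left them, time stands still between calls to the robot, and variables do not carry over. Pictures are saved under pics/ and viewed, at most 10 in all, crops included, and the job is handed in when it is done.

Besides the shell and the picture viewer there is one more tool, called after "Call:" as a command line: name --argument value ..., lists and objects as JSON in quotes. jog_arm: Moves the arm, as the interface text tells. Its arguments: {"type":"object","properties":{"moves":{"type":"array","items":{"type":"object","properties":{"fingers":{"type":"number"},"slide":{"type":"array","items":{"type":"number"}},"angular":{"type":"array","items":{"type":"number"}}}}},"squeeze":{"type":"number"}},"required":["moves"]}

```bash
mkdir -p pics; cat > h.py <<'E'
from workcell import *
import numpy as np, cv2
from scipy.spatial.transform import Rotation as R
def ray(p,c):
    f=200/np.tan(np.radians(c["fovy"])/2); T=np.array(c["world_from_camera"])
    d=T[:3,:3]@np.array([(p[0]-c["cx"])/f,(p[1]-c["cy"])/f,1]); return T[:3,3],d/np.linalg.norm(d)
def proj(X,c):
    f=200/np.tan(np.radians(c["fovy"])/2); T=np.array(c["world_from_camera"])
    q=T[:3,:3].T@(np.array(X)-T[:3,3]); return [c["cx"]+f*q[0]/q[2],c["cy"]+f*q[1]/q[2]]
def atz(p,c,z):
    o,d=ray(p,c); return o+d*(z-o[2])/d[2]
def tri(p1,c1,p2,c2):
    o1,d1=ray(p1,c1);o2,d2=ray(p2,c2)
    s=np.linalg.lstsq(np.c_[d1,-d2],o2-o1,rcond=None)[0]
    a=o1+s[0]*d1;b=o2+s[1]*d2; return (a+b)/2,np.linalg.norm(a-b)
def save(c,n): cv2.imwrite("pics/"+n+".png",c["color"][:,:,::-1])
E
python3 - <<'E'
from h import *
np.set_printoptions(precision=3,suppress=True)
s=read_camera("side");t=read_camera("top");save(s,"s0");save(t,"t0")
cv2.imwrite("pics/both0.png",cv2.resize(np.vstack([s["color"],t["color"]])[:,:,::-1],(480,600)))
for c,n in((s,"side"),(t,"top")):
    print(n,c["fovy"],np.array(c["world_from_camera"]))
    for k in["tray","pocket0","pocket1","bar","bail_hinge","rack","egg_a_mid","egg_a","egg_c_mid","mug","mill","tumbler","jam","honey"]:
        print(k,[(np.round(d["point"],1).tolist(),round(d["p"],2)) for d in tip_of(k,c)][:5])
E
```

```text
side 42.74077882983295 [[-0.742 -0.5    0.446 -0.138]
 [-0.67   0.545 -0.504  0.821]
 [ 0.009 -0.673 -0.74   1.199]
 [ 0.     0.     0.     1.   ]]
tray [([398.9, 143.3], 0.68), ([389.9, 165.5], 0.66), ([322.0, 213.8], 0.3), ([209.3, 260.7], 0.22)]
pocket0 [([398.5, 147.1], 0.56), ([391.1, 157.9], 0.56)]
pocket1 [([398.5, 147.1], 0.56), ([391.1, 157.9], 0.56)]
bar [([380.8, 131.1], 0.68)]
bail_hinge [([390.2, 162.6], 0.92)]
rack [([305.1, 235.2], 0.9), ([317.3, 213.6], 0.34)]
egg_a_mid [([280.0, 196.5], 0.7), ([294.1, 225.6], 0.67)]
egg_a [([241.2, 236.7], 0.67), ([294.8, 232.0], 0.6), ([286.6, 205.4], 0.55)]
egg_c_mid [([383.3, 169.6], 0.67)]
mug [([290.8, 167.3], 0.77)]
mill [([209.2, 260.7], 0.62)]
tumbler [([250.3, 301.5], 0.91)]
jam [([361.2, 232.0], 0.6)]
honey [([255.4, 188.2], 0.7)]
top 50.94160697654256 [[ 0.011 -0.997  0.073  0.428]
 [-1.    -0.011  0.005  0.069]
 [-0.005 -0.073 -0.997  1.187]
 [ 0.     0.     0.     1.   ]]
tray [([429.6, 208.6], 0.59)]
pocket0 [([459.4, 197.4], 0.86), ([428.5, 208.0], 0.82), ([299.3, 120.2], 0.58), ([198.0, 153.6], 0.5)]
pocket1 [([459.4, 197.4], 0.86), ([428.5, 208.0], 0.82), ([299.3, 120.2], 0.58), ([198.0, 153.6], 0.5)]
bar [([438.8, 191.4], 0.95)]
bail_hinge [([433.3, 207.1], 0.64), ([198.4, 214.0], 0.64)]
rack [([285.3, 203.7], 0.93), ([266.7, 199.2], 0.48)]
egg_a_mid [([298.4, 156.0], 0.85), ([248.1, 147.2], 0.74), ([262.7, 205.7], 0.64)]
egg_a [([267.8, 198.0], 0.89), ([305.2, 156.9], 0.81), ([304.2, 201.8], 0.66)]
egg_c_mid [([402.9, 211.1], 0.61)]
mug [([351.1, 128.9], 0.88), ([333.9, 247.7], 0.39)]
mill [([198.4, 154.0], 0.92), ([429.0, 207.3], 0.72), ([301.8, 211.2], 0.45)]
tumbler [([200.2, 214.1], 0.92)]
jam [([335.1, 245.7], 0.53)]
honey [([301.3, 118.9], 0.85)]
```

View pics/s0.png

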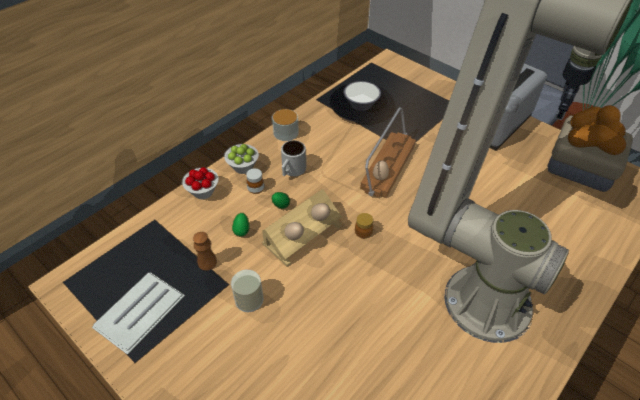

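View pics/t0.png

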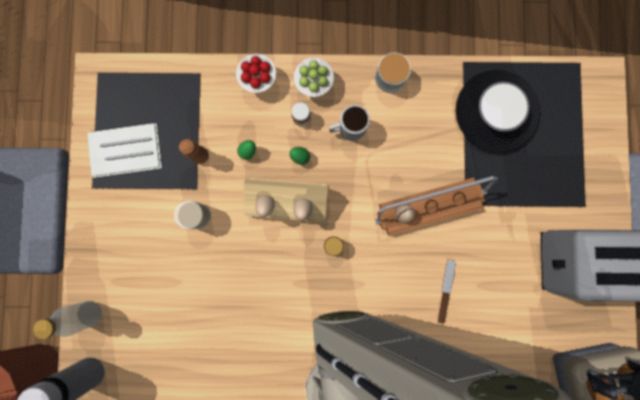

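Side view: the carrier is at about (388,163), its bail bar at about (390,130), rack eggs at (293,230) and (320,211). Top view: pockets at (431,207) and (459,198), carrier egg at (405,213), rack eggs at (263,205) and (302,208). The green eggs at (247,149) and (300,156) are the look-alikes.

```bash
python3 - <<'E'
from h import *
np.set_printoptions(precision=4,suppress=True)
s=read_camera("side");t=read_camera("top")
p0=atz([459.4,197.4],t,.03);p1=atz([428.5,208],t,.03)
print("p0,p1",p0,p1,"len",np.linalg.norm(p0-p1),"yaw",np.arctan2(*( (p1-p0)[:2]*[-1,1])))
print("egg_c top z57",atz([404.5,212.5],t,.057))
print("bar",tri([380.8,131.1],s,[438.8,191.4],t))
print("hinge",tri([390.2,162.6],s,[433.3,207.1],t))
for n in("rack","egg_a_mid","egg_a"):
  for c,nm in((s,"side"),(t,"top")):
    print(n,nm,[(np.round(d["point"],1).tolist(),round(d["p"],2)) for d in look_for(n,c)])
print("rack",tri([305.1,235.2],s,[285.3,203.7],t),atz([285.3,203.7],t,0))
im=np.hstack([cv2.resize(t["color"][130:260,220:350],(400,400),interpolation=2),cv2.resize(t["color"][140:270,370:500],(400,400),interpolation=2)])
im2=np.hstack([cv2.resize(s["color"][190:270,250:350],(400,320)[:2],interpolation=2)[:200*2],cv2.resize(s["color"][100:200,340:440],(400,320),interpolation=2)])
cv2.imwrite("pics/c1.png",np.vstack([im,im2])[:,:,::-1][:720]) 
cv2.imwrite("pics/c1.png",cv2.resize(cv2.imread("pics/c1.png"),(660,594)))
print(get_state())
E
```

```text
p0,p1 [ 0.532  -0.3076  0.03  ] [ 0.5017 -0.2221  0.03  ] len 0.09065364896058799 yaw 0.34002395854477496
egg_c top z57 [ 0.4872 -0.1507  0.057 ]
bar (array([ 0.5388, -0.2171,  0.1446]), np.float64(0.0069152368588275325))
hinge (array([ 0.5057, -0.2399,  0.0122]), np.float64(0.00047826724755170124))
rack side [([301.5, 221.6], 0.68)]
rack top [([284.4, 193.5], 0.84), ([434.8, 205.4], 0.47)]
egg_a_mid side [([239.6, 227.8], 0.72), ([295.0, 230.0], 0.65), ([277.4, 196.0], 0.54)]
egg_a_mid top [([245.7, 150.1], 0.82), ([265.7, 204.5], 0.62), ([299.8, 155.8], 0.62), ([435.2, 208.0], 0.19)]
egg_a side [([320.6, 210.9], 0.81), ([242.2, 224.5], 0.7), ([295.8, 229.8], 0.48), ([280.8, 201.6], 0.48)]
egg_a top [([304.5, 205.7], 0.85), ([266.0, 206.6], 0.72), ([243.0, 149.1], 0.64), ([298.2, 155.5], 0.55)]
rack (array([0.5084, 0.173 , 0.0117]), np.float64(0.00573301045405433)) [0.5116 0.1758 0.    ]
{'clock': 1.9, 'joint_pos': array([-1.4626,  0.3132,  0.0461,  1.3036,  0.    ,  1.4312]), 'qvel': array([ 0.0004, -0.0005, -0.0016, -0.0009,  0.0004,  0.0004]), 'tau': array([ -0.0002, -48.0455,  29.8802,   0.0005,  -0.0002,   0.    ]), 'tcp_pos': array([ 0.141 , -0.5575,  0.2423]), 'orientation': array([0.0001, 0.9923, 0.1236, 0.    ]), 'wrist_force': array([-0.3469,  0.126 , -0.0278]), 'ft_torque': array([-0.0123, -0.0287,  0.0196]), 'grip_force': 0.0, 'finger_gap': 0.08558829200620272}
```

View pics/c1.png

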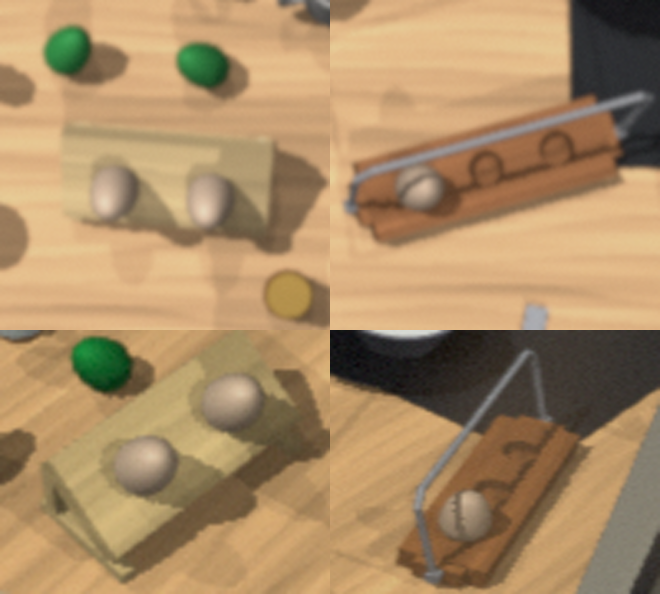

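```bash
cat > fit.py <<'E'
from h import *
from scipy.optimize import least_squares
np.set_printoptions(precision=4,suppress=True)
def pl(x,y,w,P): return R.from_euler('z',w).apply(P)+[x,y,0]
def trayP(v):
    x,y,w,q=v; b=lambda yy:[.12*np.sin(q),yy,.02+.12*np.cos(q)]
    return pl(x,y,w,np.array([[0,-.08,.03],[0,0,.03],[0,.08,.057],b(-.151),b(.151)]))
def rackP(v):
    a=np.radians(35); n=np.array([-np.sin(a),0,np.cos(a)])*.027
    return pl(*v,np.array([[0,.05,.068],[0,-.05,.068]])+n)
def fit(f,v,obs,cs):
    r=lambda v:np.concatenate([np.subtract(proj(f(v)[i],cs[k]),p) for k,o in obs.items() for i,p in o.items()])
    s=least_squares(r,v,loss="soft_l1"); return s.x,r(s.x).reshape(-1,2)
E
python3 - <<'E'
from fit import *
cs={"s":read_camera("side"),"t":read_camera("top")}
v,r=fit(trayP,[.505,-.235,.25,.1],{"t":{0:(459.4,198),1:(431.5,207),2:(405.5,214),3:(495.3,178.2),4:(381,209.3)},"s":{0:(397.9,145.8),1:(389.5,160),2:(381.5,170.5),3:(400,108.3),4:(367.3,163.3)}},cs)
print("tray",v,"\n",r);print(trayP(v))
v,r=fit(rackP,[.5,.17,0],{"t":{0:(264.9,205.2),1:(303,208.7)},"s":{0:(294.3,230.7),1:(320.6,211.8)}},cs)
print("rack",v,"\n",r);print(rackP(v))
E
```

```text
tray [ 0.5046 -0.2297  0.2883  0.2367] 
 [[-0.3902  1.0512]
 [-0.2385 -0.0208]
 [-0.1213  0.4763]
 [ 1.1221 -1.0794]
 [ 0.2064  0.6888]
 [-0.3137 -0.1266]
 [-0.2516  0.4638]
 [-0.3032 -0.3351]
 [ 0.6545 -1.8708]
 [-1.129   0.1975]]
[[ 0.5274 -0.3064  0.03  ]
 [ 0.5046 -0.2297  0.03  ]
 [ 0.4819 -0.153   0.057 ]
 [ 0.5745 -0.3665  0.1367]
 [ 0.4887 -0.077   0.1367]]
rack [ 0.5105  0.1705 -0.0769] 
 [[-0.1656  0.6739]
 [-0.2623  0.5049]
 [-0.3364 -0.9203]
 [-0.1878 -0.958 ]]
[[0.4989 0.2215 0.0901]
 [0.4912 0.1218 0.0901]]
```

```bash
cat > goals.py <<'E'
from fit import *
TRAY=[.5046,-.2297,.285]; RACK=[.5105,.1705,-.0769]
RT=R.from_euler('z',TRAY[2])*R.from_matrix(np.array([[0,1,0],[1,0,0],[0,0,-1]]))
a=np.radians(35); c,s=np.cos(a),np.sin(a)
RR=R.from_euler('z',RACK[2])*R.from_matrix(np.array([[0,c,s],[1,0,0],[0,s,-c]]))
def tr(x,y,z): return pl(*TRAY,np.array([[x,y,z]]))[0]
def rk(side,out): # TCP with grasp point (8mm behind TCP) `out` beyond egg mid
    n=-RR.as_matrix()[:,2]; return rackP(RACK)[side]+n*(out-.008)
def go(p,Rt):
    st=get_state(); q=st["orientation"]; R0=R.from_quat([q[1],q[2],q[3],q[0]])
    print("slide",np.round(R0.inv().apply(np.array(p)-st["tcp_pos"])*1000,1),"ang",np.round((R0.inv()*Rt).as_rotvec(degrees=True),1))
E
python3 - <<'E'
from goals import *
go(tr(-.03,0,.2),RT); print(tr(-.03,0,.2))
E
```

```text
slide [ 402.9 -227.5   42.3] ang [  0.    0.  -92.1]
[ 0.4758 -0.2381  0.2   ]
```

Call:
jog_arm --moves '[{"fingers":1,"slide":[403,-227,42],"angular":[0,0,-92]},{"fingers":1,"slide":[403,-227,42],"angular":[0,0,-92]},{"fingers":1,"slide":[403,-227,42],"angular":[0,0,-92]},{"fingers":1,"slide":[403,-227,42],"angular":[0,0,-92]},{"fingers":1,"slide":[403,-227,42],"angular":[0,0,-92]},{"fingers":1,"slide":[403,-227,42],"angular":[0,0,-92]},{"fingers":1,"slide":[403,-227,42],"angular":[0,0,-92]},{"fingers":1,"slide":[403,-227,42],"angular":[0,0,-92]},{"fingers":1,"slide":[403,-227,42],"angular":[0,0,-92]},{"fingers":1,"slide":[403,-227,42],"angular":[0,0,-92]}]'

```text
clock: 2.83
tcp_pos: [0.4428, -0.2697, 0.2047]
orientation: [0.0, 0.73, 0.683, -0.0]
wrist_force: [1.0, -0.9, 0.4]
finger_gap: 0.0001
grip_force: 0.0
```

```bash
python3 - <<'E'
from goals import *
print(get_state()["joint_pos"],get_state()["tcp_pos"])
go(tr(-.03,0,.2),RT);go(tr(-.03,0,.128),RT)
E
```

```text
[-0.702   0.2182 -0.1736  1.1782 -0.0001  0.9357] [ 0.4428 -0.2697  0.2047]
slide [33.7 30.8  4.7] ang [  0.    0.  -20.2]
slide [33.8 30.8 76.7] ang [  0.    0.  -20.2]
```

Call:
jog_arm --moves '[{"fingers":1,"slide":[34,31,5],"angular":[0,0,-20]},{"fingers":1,"slide":[34,31,5],"angular":[0,0,-20]},{"fingers":1,"slide":[34,31,5],"angular":[0,0,-20]},{"fingers":1,"slide":[34,31,40],"angular":[0,0,-20]},{"fingers":1,"slide":[34,31,77],"angular":[0,0,-20]},{"fingers":1,"slide":[34,31,77],"angular":[0,0,-20]},{"fingers":1,"slide":[34,31,77],"angular":[0,0,-20]}]'

```text
clock: 3.42
tcp_pos: [0.4734, -0.2385, 0.1263]
orientation: [-0.003, 0.603, 0.798, -0.0]
wrist_force: [0.6, -0.2, -0.2]
finger_gap: -0.0003
grip_force: 0.0
```

```bash
python3 - <<'E'
from goals import *
st=get_state();print(st["joint_pos"],st["tcp_pos"],st["wrist_force"])
for q in np.arange(.2,1.05,.1):
    print(round(q,1),end=' ');go(tr(.12*np.sin(q)-.004-.0145,0,.02+.12*np.cos(q)-.008+.011),RT)
s=read_camera("side");t=read_camera("top")
im=np.hstack([cv2.resize(t["color"][140:270,370:500],(400,400),interpolation=2),cv2.resize(s["color"][80:210,330:460],(400,400),interpolation=2)])
cv2.imwrite("pics/c2.png",im[:,:,::-1])
E
```

```text
[-0.6182  0.2956 -0.272   1.0084 -0.0001  0.6765] [ 0.4734 -0.2385  0.1263] [ 0.6327 -0.2203 -0.1941]
0.2 slide [  0.1  37.7 -14.5] ang [-0.2 -0.2 -0.5]
0.3 slide [  0.1  49.4 -11.5] ang [-0.2 -0.2 -0.5]
0.4 slide [ 0.2 60.7 -7.5] ang [-0.2 -0.2 -0.5]
0.5 slide [ 0.3 71.5 -2.3] ang [-0.2 -0.2 -0.5]
0.6 slide [ 0.4 81.7  3.9] ang [-0.2 -0.2 -0.5]
0.7 slide [ 0.4 91.3 11.2] ang [-0.2 -0.2 -0.5]
0.8 slide [  0.5 100.1  19.3] ang [-0.2 -0.2 -0.5]
0.9 slide [  0.5 108.   28.3] ang [-0.2 -0.2 -0.5]
1.0 slide [  0.5 115.   38. ] ang [-0.2 -0.2 -0.5]
```

View pics/c2.png

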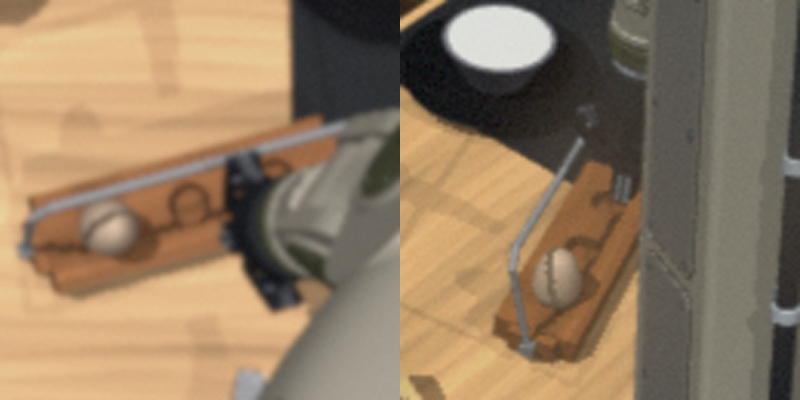

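The top crop shows the gripper just on the robot side of the bar, with the bar unmoved. Next I push the bar along its arc.

Call:
jog_arm --moves '[{"fingers":1,"slide":[0,36,-12],"angular":[0,0,0]},{"fingers":1,"slide":[0,50,-11],"angular":[0,0,0]},{"fingers":1,"slide":[0,61,-7],"angular":[0,0,0]},{"fingers":1,"slide":[0,72,-2],"angular":[0,0,0]},{"fingers":1,"slide":[0,82,4],"angular":[0,0,0]},{"fingers":1,"slide":[0,92,12],"angular":[0,0,0]},{"fingers":1,"slide":[0,100,20],"angular":[0,0,0]},{"fingers":1,"slide":[0,108,29],"angular":[0,0,0]},{"fingers":1,"slide":[0,116,38],"angular":[0,0,0]},{"fingers":1,"slide":[0,116,38],"angular":[0,0,0]}]'

```text
clock: 4.35
tcp_pos: [0.5863, -0.207, 0.0864]
orientation: [-0.002, 0.603, 0.798, -0.0]
wrist_force: [-0.2, 0.3, -0.4]
finger_gap: 0.0002
grip_force: 0.0
```

```bash
python3 - <<'E'
from goals import *
st=get_state();print(st["tcp_pos"],st["wrist_force"])
go(tr(.12*np.sin(1.)-.03,0,.13),RT);go(tr(.11,0,.13),RT);go(tr(.11,0,.055),RT)
s=read_camera("side");t=read_camera("top")
im=np.hstack([cv2.resize(t["color"][140:270,370:500],(400,400),interpolation=2),cv2.resize(s["color"][80:210,330:460],(400,400),interpolation=2)])
cv2.imwrite("pics/c3.png",im[:,:,::-1])
E
```

```text
[ 0.5863 -0.207   0.0864] [-0.2004  0.2537 -0.4414]
slide [  1.2 -13.9 -43.6] ang [-0.2 -0.2 -0.5]
slide [  1.5  25.1 -43.7] ang [-0.2 -0.2 -0.5]
slide [ 1.3 25.3 31.3] ang [-0.2 -0.2 -0.5]
```

View pics/c3.png

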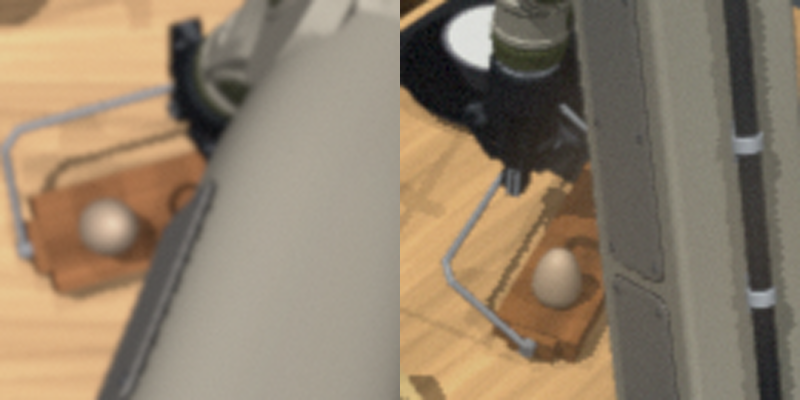

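The bar is folded about 55° now; the tips at (515,180) in the side crop are just behind it. Next I lift, step over and press from above.

Call:
jog_arm --moves '[{"fingers":1,"slide":[0,-8,-5]},{"fingers":1,"slide":[0,-14,-44]},{"fingers":1,"slide":[0,-14,-44]},{"fingers":1,"slide":[1,25,-44]},{"fingers":1,"slide":[1,25,-44]},{"fingers":1,"slide":[1,25,-20]},{"fingers":1,"slide":[1,25,0]},{"fingers":1,"slide":[1,25,15]},{"fingers":1,"slide":[1,25,26]},{"fingers":1,"slide":[1,25,28]}]'

```text
schema error: expected keys fingers, slide, angular
```

Call:
jog_arm --moves '[{"fingers":1,"slide":[0,0,2]},{"fingers":1,"slide":[0,0,3]},{"fingers":1,"slide":[0,0,3]}]'

```text
schema error: expected keys fingers, slide, angular
```

Call:
jog_arm --moves '[{"fingers":1,"slide":[0,-8,-5],"angular":[0,0,0]},{"fingers":1,"slide":[0,-14,-44],"angular":[0,0,0]},{"fingers":1,"slide":[0,-14,-44],"angular":[0,0,0]},{"fingers":1,"slide":[1,25,-44],"angular":[0,0,0]},{"fingers":1,"slide":[1,25,-44],"angular":[0,0,0]},{"fingers":1,"slide":[1,25,-20],"angular":[0,0,0]},{"fingers":1,"slide":[1,25,0],"angular":[0,0,0]},{"fingers":1,"slide":[1,25,15],"angular":[0,0,0]},{"fingers":1,"slide":[1,25,26],"angular":[0,0,0]},{"fingers":1,"slide":[1,25,28],"angular":[0,0,0]}]'

```text
clock: 5.28
tcp_pos: [0.6251, -0.1984, 0.0683]
orientation: [0.012, 0.601, 0.799, 0.011]
wrist_force: [28.4, 16.3, 11.4]
finger_gap: 0.0003
grip_force: 13.1
```

Call:
jog_arm --moves '[{"fingers":1,"slide":[0,0,2],"angular":[0,0,0]},{"fingers":1,"slide":[0,0,3],"angular":[0,0,0]},{"fingers":1,"slide":[0,0,3],"angular":[0,0,0]}]'

```text
clock: 5.53
tcp_pos: [0.6255, -0.1983, 0.067]
orientation: [0.013, 0.601, 0.799, 0.011]
wrist_force: [28.9, 15.3, 8.9]
finger_gap: 0.0
grip_force: 12.0
```

```bash
python3 - <<'E'
from goals import *
s=read_camera("side");t=read_camera("top")
im=np.hstack([cv2.resize(t["color"][130:260,370:500],(400,400),interpolation=2),cv2.resize(s["color"][80:210,330:460],(400,400),interpolation=2)])
cv2.imwrite("pics/c4.png",im[:,:,::-1])
st=get_state();print(st["tcp_pos"],st["wrist_force"],st["ft_torque"])
E
```

```text
[ 0.6255 -0.1983  0.067 ] [28.3753 14.9342  8.4407] [ 3.3187 -5.9708  0.0241]
```

View pics/c4.png

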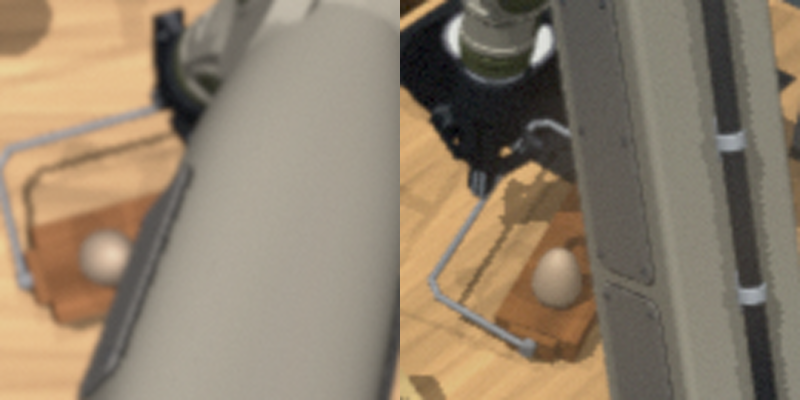

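The tips came down just in front of the bar and wedged it. I'm retreating up and forward, then pressing from farther back.

Call:
jog_arm --moves '[{"fingers":1,"slide":[0,14,-4],"angular":[0,0,0]},{"fingers":1,"slide":[0,17,-20],"angular":[0,0,0]},{"fingers":1,"slide":[0,17,-55],"angular":[0,0,0]},{"fingers":1,"slide":[0,17,-55],"angular":[0,0,0]},{"fingers":1,"slide":[0,17,-55],"angular":[0,0,0]}]'

```text
clock: 6.05
tcp_pos: [0.6287, -0.1969, 0.1177]
orientation: [0.004, 0.603, 0.798, 0.001]
wrist_force: [1.1, 0.3, -0.7]
finger_gap: 0.0001
grip_force: 0.0
```

```bash
python3 - <<'E'
from goals import *
s=read_camera("side");t=read_camera("top")
im=np.hstack([cv2.resize(t["color"][130:260,370:500],(400,400),interpolation=2),cv2.resize(s["color"][80:210,330:460],(400,400),interpolation=2)])
cv2.imwrite("pics/c5.png",im[:,:,::-1])
st=get_state();print(st["tcp_pos"],st["wrist_force"],st["ft_torque"])
go(tr(.1,0,.112),RT)
for q in (.8,.9,1,1.1,1.2):
  P=trayP(TRAY+[q]);print(q,[np.round((np.array(proj(P[4],c))-o)*400/130) for c,o in((t,(370,130)),(s,(330,80)))])
E
```

```text
[ 0.6265 -0.1961  0.1143] [-0.2185 -0.103  -1.0447] [-0.0016 -0.0002  0.0188]
slide [  1.8 -26.5   2.3] ang [ 0.1  0.1 -0.5]
0.8 [array([ 10., 182.]), array([ 54., 262.])]
0.9 [array([  6., 174.]), array([ 47., 266.])]
1 [array([  2., 167.]), array([ 40., 271.])]
1.1 [array([ -1., 162.]), array([ 34., 277.])]
1.2 [array([ -4., 158.]), array([ 29., 283.])]
```

View pics/c5.png

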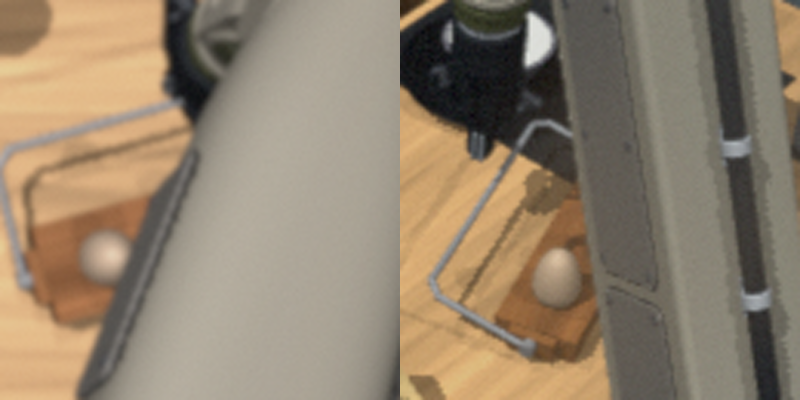

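The bail is at about 1.15 rad and free of the tool (corner at (432,282) in the side crop).

Call:
jog_arm --moves '[{"fingers":1,"slide":[1,-20,0],"angular":[0,0,0]},{"fingers":1,"slide":[1,-20,0],"angular":[0,0,0]},{"fingers":1,"slide":[1,-20,0],"angular":[0,0,0]},{"fingers":1,"slide":[1,-20,20],"angular":[0,0,0]},{"fingers":1,"slide":[1,-19,35],"angular":[0,0,0]},{"fingers":1,"slide":[1,-17,45],"angular":[0,0,0]},{"fingers":1,"slide":[1,-15,52],"angular":[0,0,0]},{"fingers":1,"slide":[1,-14,55],"angular":[0,0,0]},{"fingers":1,"slide":[1,-14,55],"angular":[0,0,0]}]'

```text
clock: 6.9
tcp_pos: [0.6131, -0.1983, 0.0577]
orientation: [-0.001, 0.603, 0.798, -0.0]
wrist_force: [-0.4, 0.6, -0.8]
finger_gap: -0.0
grip_force: 0.0
```

Call:
jog_arm --moves '[{"fingers":1,"slide":[0,0,2],"angular":[0,0,0]},{"fingers":1,"slide":[0,0,3],"angular":[0,0,0]},{"fingers":1,"slide":[0,0,3],"angular":[0,0,0]}]'

```text
clock: 7.15
tcp_pos: [0.6134, -0.1987, 0.0562]
orientation: [0.001, 0.603, 0.798, 0.0]
wrist_force: [-0.1, -0.3, 0.5]
finger_gap: -0.0
grip_force: 0.0
```

Call:
jog_arm --moves '[{"fingers":1,"slide":[0,0,2],"angular":[0,0,0]},{"fingers":1,"slide":[0,0,3],"angular":[0,0,0]},{"fingers":1,"slide":[0,0,3],"angular":[0,0,0]}]'

```text
clock: 7.4
tcp_pos: [0.6137, -0.1988, 0.0547]
orientation: [0.001, 0.603, 0.798, 0.0]
wrist_force: [-1.1, 1.2, 9.0]
finger_gap: -0.0002
grip_force: 4.4
```

The bar reached its stop (9 N). Next I lift off and head for the rack.

Call:
jog_arm --moves '[{"fingers":1,"slide":[0,-2,-25],"angular":[0,0,0]},{"fingers":1,"slide":[0,-10,-66],"angular":[0,0,0]},{"fingers":1,"slide":[0,-20,-107],"angular":[0,0,0]},{"fingers":1,"slide":[0,-20,-148],"angular":[0,0,0]},{"fingers":1,"slide":[0,-20,-160],"angular":[0,0,0]},{"fingers":0,"slide":[0,-20,-160],"angular":[0,0,0]}]'

```text
clock: 7.9
tcp_pos: [0.596, -0.2053, 0.2187]
orientation: [0.005, 0.603, 0.798, 0.001]
wrist_force: [0.5, 0.4, -0.2]
finger_gap: 0.0111
grip_force: 0.0
```

```bash
python3 - <<'E'
from goals import *
st=get_state();print(st["tcp_pos"],st["joint_pos"])
go(rk(1,.1),RR);go(rk(1,.0),RR);print(rk(1,.1))
E
```

```text
[ 0.596  -0.2053  0.2187] [-0.459   0.4208  0.1447  1.2845 -0.0001  0.836 ]
slide [361.9 -61.7  50.2] ang [-34.1  -5.9  19.7]
slide [342.7  -8.4 132.7] ang [-34.1  -5.9  19.7]
[0.4386 0.1259 0.1655]
```

Call:
jog_arm --moves '[{"fingers":0,"slide":[362,-62,50],"angular":[-34,-6,20]},{"fingers":0,"slide":[362,-62,50],"angular":[-34,-6,20]},{"fingers":0,"slide":[362,-62,50],"angular":[-34,-6,20]},{"fingers":0,"slide":[362,-62,50],"angular":[-34,-6,20]},{"fingers":0,"slide":[362,-62,50],"angular":[-34,-6,20]},{"fingers":0,"slide":[362,-62,50],"angular":[-34,-6,20]},{"fingers":0,"slide":[362,-62,50],"angular":[-34,-6,20]},{"fingers":0,"slide":[362,-62,50],"angular":[-34,-6,20]},{"fingers":0,"slide":[362,-62,50],"angular":[-34,-6,20]},{"fingers":0,"slide":[362,-62,50],"angular":[-34,-6,20]}]'

```text
clock: 8.73
tcp_pos: [0.4298, 0.1327, 0.1595]
orientation: [0.214, 0.7, 0.651, 0.201]
wrist_force: [-0.2, -0.6, -0.9]
finger_gap: 0.0855
grip_force: 0.0
```

```bash
python3 - <<'E'
from goals import *
st=get_state();print(st["tcp_pos"],st["joint_pos"])
go(rk(1,.1),RR);go(rk(1,.0),RR)
s=read_camera("side");t=read_camera("top")
im=np.hstack([cv2.resize(t["color"][140:270,240:370],(400,400),interpolation=2),cv2.resize(s["color"][140:270,240:370],(400,400),interpolation=2)])
cv2.imwrite("pics/c6.png",im[:,:,::-1])
print([[np.round((np.array(proj(P,c))-[240,140])*400/130) for P in rackP(RACK)] for c in(t,s)])
q=1.4;P=trayP(TRAY+[q])
print("bail expected",[np.round(proj(P[i],c)) for c in(t,s) for i in(3,4)])
save(t,"t7");save(s,"s7")
E
```

```text
[0.4298 0.1327 0.1595] [ 0.2257 -0.2626 -0.9501  0.3085 -0.1627  1.8216]
slide [-6.1 11.   0.2] ang [-0.9 -0.3  0.1]
slide [ -6.6  12.6 100.2] ang [-0.9 -0.3  0.1]
[[array([ 76., 203.]), array([193., 213.])], [array([166., 276.]), array([247., 218.])]]
bail expected [array([472., 151.]), array([367., 180.]), array([373., 121.]), array([337., 176.])]
```

View pics/c6.png

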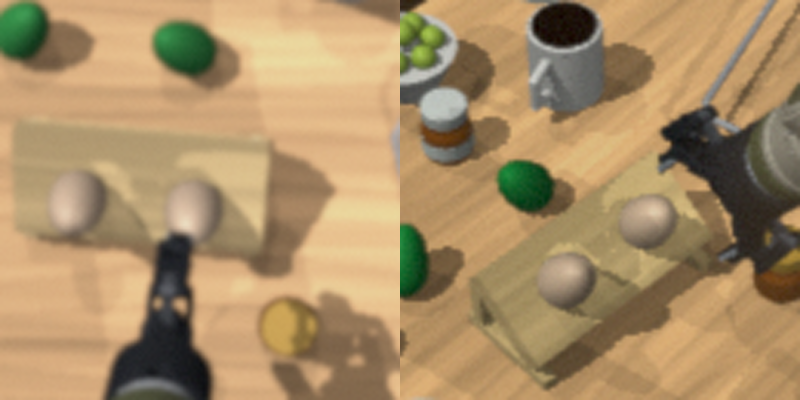

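The rack eggs match my fit within about 1 px: top crop (194,210) and side crop (247,221) for the near one. Its approach axis is clear.

Call:
jog_arm --moves '[{"fingers":0,"slide":[-6,11,0],"angular":[-1,0,0]},{"fingers":0,"slide":[-6,11,0],"angular":[-1,0,0]},{"fingers":0,"slide":[-6,12,30],"angular":[-1,0,0]},{"fingers":0,"slide":[-6,12,55],"angular":[-1,0,0]},{"fingers":0,"slide":[-6,12,75],"angular":[-1,0,0]},{"fingers":0,"slide":[-6,12,92],"angular":[-1,0,0]},{"fingers":0,"slide":[-6,12,99],"angular":[-1,0,0]},{"fingers":0,"slide":[-6,12,99],"angular":[-1,0,0]}]' --squeeze 25

```text
clock: 9.5
tcp_pos: [0.5013, 0.1135, 0.0862]
orientation: [0.222, 0.703, 0.643, 0.205]
wrist_force: [-0.9, -0.7, 0.2]
finger_gap: 0.0853
grip_force: 0.0
```

```bash
python3 - <<'E'
from goals import *
st=get_state();print(st["tcp_pos"],st["joint_pos"],st["wrist_force"])
go(rk(1,.0),RR)
s=read_camera("side");t=read_camera("top")
im=np.hstack([cv2.resize(t["color"][140:270,240:370],(400,400),interpolation=2),cv2.resize(s["color"][170:260,260:350],(400,400),interpolation=2)])
cv2.imwrite("pics/c7.png",im[:,:,::-1])
E
```

```text
[0.5013 0.1135 0.0862] [ 0.1389  0.0013 -0.9948 -0.0281 -0.1282  1.7584] [-0.8743 -0.6512  0.1607]
slide [ 7.4 -6.5 -1.4] ang [ 0.2  0.3 -0.6]
```

View pics/c7.png

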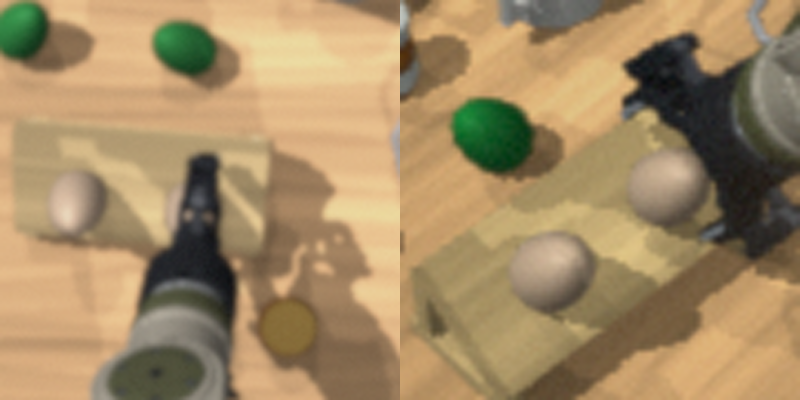

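The gripper sits about 7 mm right of the egg in the top crop (the egg shows at (175,205)). I correct that, then close.

Call:
jog_arm --moves '[{"fingers":0,"slide":[7,-6.5,-1],"angular":[0,0,0]},{"fingers":0,"slide":[7,-6.5,-1],"angular":[0,0,0]},{"fingers":0,"slide":[7,-6.5,-1],"angular":[0,0,0]}]'

```text
clock: 9.85
tcp_pos: [0.4947, 0.1242, 0.0852]
orientation: [0.223, 0.701, 0.645, 0.207]
wrist_force: [-0.4, -1.1, -0.7]
finger_gap: 0.0858
grip_force: 0.0
```

```bash
python3 - <<'E'
from goals import *
st=get_state();print(st["tcp_pos"],st["wrist_force"])
go(rk(1,.0),RR)
E
```

```text
[0.4947 0.1242 0.0852] [-0.3957 -1.0582 -0.7054]
slide [-2.6  0.1  2.1] ang [ 0.4  0.  -0.3]
```

Call:
jog_arm --moves '[{"fingers":0,"slide":[-2,0,1],"angular":[0,0,0]},{"fingers":0.3,"slide":[-2,0,1],"angular":[0,0,0]},{"fingers":0.4,"slide":[-2,0,1],"angular":[0,0,0]},{"fingers":0.5,"slide":[-2,0,1],"angular":[0,0,0]},{"fingers":0.6,"slide":[-2,0,1],"angular":[0,0,0]},{"fingers":1,"slide":[-2,0,1],"angular":[0,0,0]},{"fingers":1,"slide":[-2,0,1],"angular":[0,0,0]},{"fingers":1,"slide":[-2,0,1],"angular":[0,0,0]}]' --squeeze 25

```text
clock: 10.52
tcp_pos: [0.4945, 0.1218, 0.0831]
orientation: [0.222, 0.701, 0.645, 0.206]
wrist_force: [-5.2, 0.9, 3.5]
finger_gap: 0.0484
grip_force: 25.0
```

Gripped at 48.4 mm with 25 N. Lifting along the egg's axis.

Call:
jog_arm --moves '[{"fingers":1,"slide":[0,0,-6],"angular":[0,0,0]},{"fingers":1,"slide":[0,0,-16],"angular":[0,0,0]},{"fingers":1,"slide":[0,0,-32],"angular":[0,0,0]},{"fingers":1,"slide":[0,10,-55],"angular":[0,0,0]},{"fingers":1,"slide":[0,30,-75],"angular":[0,0,0]},{"fingers":1,"slide":[0,50,-90],"angular":[0,0,0]},{"fingers":1,"slide":[0,60,-100],"angular":[0,0,0]},{"fingers":1,"slide":[0,60,-100],"angular":[0,0,0]}]'

```text
clock: 11.18
tcp_pos: [0.49, 0.1224, 0.2058]
orientation: [0.225, 0.701, 0.644, 0.21]
wrist_force: [1.8, 0.3, 0.1]
finger_gap: 0.0483
grip_force: 26.2
```

```bash
python3 - <<'E'
from goals import *
st=get_state();print(st["tcp_pos"],st["joint_pos"],st["wrist_force"],st["grip_force"],st["finger_gap"])
go(tr(0,-.08,.057+.1-.008),RT); go(tr(0,0,.057+.1-.008),RT)
E
```

```text
[0.49   0.1224 0.2058] [ 0.1672 -0.2165 -0.814   0.3616 -0.1418  1.7781] [1.7928 0.2521 0.0667] 26.183392703533173 0.04830977007376581
slide [-424.6   26.9   86.9] ang [ 35.5   6.3 -20.5]
slide [-349.9    3.3   70.3] ang [ 35.5   6.3 -20.5]
```

Call:
jog_arm --moves '[{"fingers":1,"slide":[-425,27,87],"angular":[35.5,6.3,-20.5]},{"fingers":1,"slide":[-425,27,87],"angular":[35.5,6.3,-20.5]},{"fingers":1,"slide":[-425,27,87],"angular":[35.5,6.3,-20.5]},{"fingers":1,"slide":[-425,27,87],"angular":[35.5,6.3,-20.5]},{"fingers":1,"slide":[-425,27,87],"angular":[35.5,6.3,-20.5]},{"fingers":1,"slide":[-425,27,87],"angular":[35.5,6.3,-20.5]},{"fingers":1,"slide":[-425,27,87],"angular":[35.5,6.3,-20.5]},{"fingers":1,"slide":[-425,27,87],"angular":[35.5,6.3,-20.5]},{"fingers":1,"slide":[-425,27,87],"angular":[35.5,6.3,-20.5]},{"fingers":1,"slide":[-425,27,87],"angular":[35.5,6.3,-20.5]}]'

```text
clock: 12.02
tcp_pos: [0.5212, -0.2912, 0.1435]
orientation: [-0.004, 0.599, 0.8, -0.004]
wrist_force: [1.1, 0.4, -0.3]
finger_gap: 0.0483
grip_force: 26.3
```

Call:
jog_arm --moves '[{"fingers":1,"slide":[0,0,0],"angular":[0,0,0]},{"fingers":1,"slide":[0,0,0],"angular":[0,0,0]},{"fingers":1,"slide":[0,0,0],"angular":[0,0,0]}]'

```text
clock: 12.27
tcp_pos: [0.521, -0.289, 0.1443]
orientation: [-0.005, 0.6, 0.8, -0.003]
wrist_force: [0.2, -0.1, -0.2]
finger_gap: 0.0482
grip_force: 26.3
```

```bash
python3 - <<'E'
from goals import *
st=get_state();print(st["tcp_pos"],st["joint_pos"],st["wrist_force"],st["grip_force"],st["finger_gap"])
go(tr(0,-.08,.057+.1-.008),RT)
s=read_camera("side");t=read_camera("top");save(s,"s8");save(t,"t8")
E
```

```text
[ 0.521  -0.289   0.1443] [-0.6378  0.4051 -0.0646  1.1106 -0.0067  0.6485] [ 0.1772 -0.0538 -0.1927] 26.29525065422058 0.04820365446438518
slide [-18.5   0.9  -4.8] ang [-0.6 -0.2 -0. ]
```

Call:
jog_arm --moves '[{"fingers":1,"slide":[-18.5,1,10],"angular":[-0.6,0,0]},{"fingers":1,"slide":[-18.5,1,30],"angular":[-0.6,0,0]},{"fingers":1,"slide":[-18.5,1,50],"angular":[-0.6,0,0]},{"fingers":1,"slide":[-18.5,1,60],"angular":[-0.6,0,0]},{"fingers":1,"slide":[-18.5,1,60],"angular":[-0.6,0,0]},{"fingers":1,"slide":[-18.5,1,60],"angular":[-0.6,0,0]}]'

```text
clock: 12.87
tcp_pos: [0.5276, -0.3058, 0.0859]
orientation: [-0.001, 0.599, 0.801, 0.001]
wrist_force: [-0.0, -0.5, 0.5]
finger_gap: 0.0482
grip_force: 26.3
```

```bash
python3 - <<'E'
from goals import *
st=get_state();print(st["tcp_pos"],st["wrist_force"],st["grip_force"],st["finger_gap"])
go(tr(0,-.08,.057-.008),RT)
s=read_camera("side");t=read_camera("top")
q=st["orientation"];up=-R.from_quat([q[1],q[2],q[3],q[0]]).as_matrix()[:,2]
S=s["color"].copy()
im=np.hstack([cv2.resize(t["color"][130:260,370:500],(400,400),interpolation=2),cv2.resize(s["color"][90:190,350:450],(400,400),interpolation=2)])
cv2.imwrite("pics/c8.png",im[:,:,::-1])
m=st["tcp_pos"]+up*.008
print("egg mid expected in crop",(np.array(proj(m,s))-[350,90])*4,"pockets",[(np.array(proj(tr(0,y,.03),s))-[350,90])*4 for y in(-.08,0)],"eggc",(np.array(proj(tr(0,.08,.057),s))-[350,90])*4)
print("top eggc",(np.array(proj(tr(0,.08,.057),t))-[370,130])*400/130)
E
```

```text
[ 0.5276 -0.3058  0.0859] [-0.0465 -0.4703  0.5485] 26.300785839557648 0.04816413618392392
slide [-0.5 -0.6 36.9] ang [ 0.  -0.1  0.1]
egg mid expected in crop [198.7865 165.3239] pockets [array([190.6315, 222.8304]), array([156.9858, 281.9015])] eggc [124.4668 320.6046]
top eggc [108.716  259.6697]
```

View pics/c8.png

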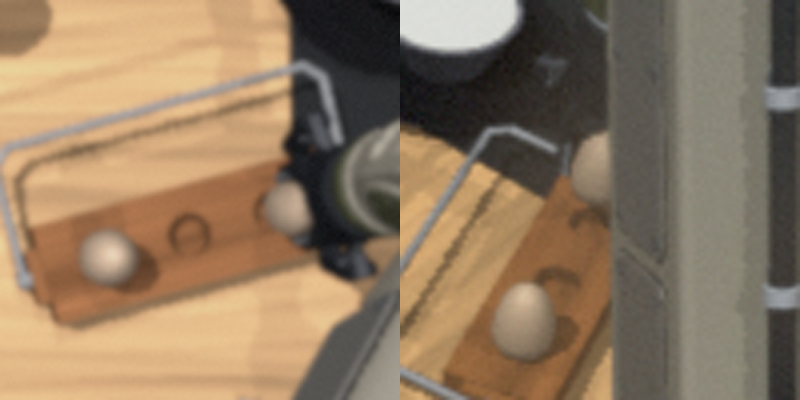

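The view shows the bail fully down, with its far corner at (490,128) in the side crop as expected for 1.4 rad. The carrier egg is undisturbed at (524,320), and the held egg is over pocket0 within about 2 mm. Lowering gently.

Call:
jog_arm --moves '[{"fingers":1,"slide":[0,0,10],"angular":[0,0,0]},{"fingers":1,"slide":[0,0,18],"angular":[0,0,0]},{"fingers":1,"slide":[0,0,24],"angular":[0,0,0]},{"fingers":1,"slide":[0,0,28],"angular":[0,0,0]},{"fingers":1,"slide":[0,0,31],"angular":[0,0,0]},{"fingers":1,"slide":[0,0,32],"angular":[0,0,0]},{"fingers":1,"slide":[0,0,32],"angular":[0,0,0]}]'

```text
clock: 13.55
tcp_pos: [0.5275, -0.3071, 0.0534]
orientation: [-0.0, 0.599, 0.8, 0.001]
wrist_force: [-0.4, -0.8, -1.1]
finger_gap: 0.0485
grip_force: 26.3
```

Call:
jog_arm --moves '[{"fingers":1,"slide":[0,0,0.7],"angular":[0,0,0]},{"fingers":1,"slide":[0,0,1.5],"angular":[0,0,0]},{"fingers":1,"slide":[0,0,1.5],"angular":[0,0,0]}]'

```text
clock: 13.8
tcp_pos: [0.5278, -0.3073, 0.0525]
orientation: [0.0, 0.599, 0.8, 0.001]
wrist_force: [-0.3, 0.3, -1.9]
finger_gap: 0.0483
grip_force: 26.3
```

Call:
jog_arm --moves '[{"fingers":1,"slide":[0,0,0.7],"angular":[0,0,0]},{"fingers":1,"slide":[0,0,1.5],"angular":[0,0,0]},{"fingers":1,"slide":[0,0,1.5],"angular":[0,0,0]}]'

```text
clock: 14.05
tcp_pos: [0.5279, -0.3072, 0.051]
orientation: [0.0, 0.599, 0.8, 0.001]
wrist_force: [0.5, -0.9, 0.6]
finger_gap: 0.0486
grip_force: 26.4
```

Call:
jog_arm --moves '[{"fingers":1,"slide":[0,0,0.5],"angular":[0,0,0]},{"fingers":1,"slide":[0,0,1],"angular":[0,0,0]},{"fingers":1,"slide":[0,0,1],"angular":[0,0,0]}]'

```text
clock: 14.3
tcp_pos: [0.5282, -0.3074, 0.0503]
orientation: [0.001, 0.599, 0.8, 0.001]
wrist_force: [0.5, 0.1, 2.4]
finger_gap: 0.0483
grip_force: 26.6
```

Call:
jog_arm --moves '[{"fingers":1,"slide":[0,0,0.5],"angular":[0,0,0]},{"fingers":1,"slide":[0,0,1],"angular":[0,0,0]},{"fingers":1,"slide":[0,0,1],"angular":[0,0,0]}]'

```text
clock: 14.55
tcp_pos: [0.5286, -0.3075, 0.0498]
orientation: [0.001, 0.599, 0.801, 0.001]
wrist_force: [1.7, 0.9, 5.2]
finger_gap: 0.0487
grip_force: 26.8
```

Call:
jog_arm --moves '[{"fingers":0.42,"slide":[0,0,0],"angular":[0,0,0]},{"fingers":0.4,"slide":[0,0,0],"angular":[0,0,0]},{"fingers":0.38,"slide":[0,0,0],"angular":[0,0,0]},{"fingers":0.34,"slide":[0,0,0],"angular":[0,0,0]},{"fingers":0.3,"slide":[0,0,0],"angular":[0,0,0]},{"fingers":0.2,"slide":[0,0,0],"angular":[0,0,0]},{"fingers":0.1,"slide":[0,0,0],"angular":[0,0,0]},{"fingers":0,"slide":[0,0,0],"angular":[0,0,0]},{"fingers":0,"slide":[0,0,0],"angular":[0,0,0]}]'

```text
clock: 15.3
tcp_pos: [0.5276, -0.3071, 0.0488]
orientation: [-0.0, 0.599, 0.8, 0.001]
wrist_force: [0.3, -0.4, -0.7]
finger_gap: 0.0854
grip_force: 0.0
```

Call:
jog_arm --moves '[{"fingers":0,"slide":[0,0,-10],"angular":[0,0,0]},{"fingers":0,"slide":[0,0,-35],"angular":[0,0,0]},{"fingers":0,"slide":[0,0,-70],"angular":[0,0,0]},{"fingers":0,"slide":[0,0,-110],"angular":[0,0,0]},{"fingers":0,"slide":[0,0,-150],"angular":[0,0,0]},{"fingers":0,"slide":[0,0,-160],"angular":[0,0,0]},{"fingers":0,"slide":[0,0,-160],"angular":[0,0,0]},{"fingers":0,"slide":[0,0,-160],"angular":[0,0,0]}]'

```text
clock: 15.97
tcp_pos: [0.528, -0.3076, 0.2102]
orientation: [0.001, 0.599, 0.8, 0.001]
wrist_force: [-0.9, 0.1, -0.2]
finger_gap: 0.0852
grip_force: 0.0
```

```bash
python3 - <<'E'
from goals import *
st=get_state();print(st["tcp_pos"],st["joint_pos"],st["wrist_force"])
go(rk(0,.1),RR);go(rk(0,.0),RR)
s=read_camera("side");t=read_camera("top");save(s,"s9");save(t,"t9")
for c in(s,t):
  for k in("egg_c_mid","egg_c","egg_a"):
    if k!="egg_c": print(k,[(np.round(d["point"],1).tolist(),round(d["p"],2)) for d in look_for(k,c)])
  print("exp",[np.round(proj(tr(0,y,.057),c),1) for y in(-.08,.08)],[np.round(proj(P,c),1) for P in rackP(RACK)])
E
```

```text
[ 0.528  -0.3076  0.2102] [-0.6596  0.3914  0.0797  1.2565  0.0014  0.626 ] [-0.9447  0.0546 -0.2126]
slide [534.7  71.6  44.1] ang [-34.4  -6.3  20.1]
slide [514.5 125.  126.2] ang [-34.4  -6.3  20.1]
egg_c_mid [([383.8, 171.7], 0.72)]
egg_a [([242.8, 224.7], 0.68), ([295.1, 229.3], 0.62), ([395.7, 138.3], 0.56)]
exp [array([398.6, 139.7]), array([381.1, 170.2])] [array([294. , 229.8]), array([320.4, 210.9])]
egg_c_mid [([405.1, 214.3], 0.55)]
egg_a [([300.6, 152.8], 0.84), ([463.6, 196.5], 0.82), ([247.2, 149.0], 0.75), ([264.9, 206.2], 0.59)]
exp [array([462.3, 198.3]), array([405.3, 214.4])] [array([264.7, 205.9]), array([302.7, 209.2])]
```

Egg one is in pocket0: top (463.6,196.5) against the expected (462.3,198.3). Going for the second egg.

Call:
jog_arm --moves '[{"fingers":0,"slide":[535,72,44],"angular":[-34.4,-6.3,20]},{"fingers":0,"slide":[535,72,44],"angular":[-34.4,-6.3,20]},{"fingers":0,"slide":[535,72,44],"angular":[-34.4,-6.3,20]},{"fingers":0,"slide":[535,72,44],"angular":[-34.4,-6.3,20]},{"fingers":0,"slide":[535,72,44],"angular":[-34.4,-6.3,20]},{"fingers":0,"slide":[535,72,44],"angular":[-34.4,-6.3,20]},{"fingers":0,"slide":[535,72,44],"angular":[-34.4,-6.3,20]},{"fingers":0,"slide":[535,72,44],"angular":[-34.4,-6.3,20]},{"fingers":0,"slide":[535,72,44],"angular":[-34.4,-6.3,20]},{"fingers":0,"slide":[535,72,44],"angular":[-34.4,-6.3,20]}]'

```text
clock: 17.1
tcp_pos: [0.4634, 0.1047, 0.1752]
orientation: [0.22, 0.7, 0.648, 0.204]
wrist_force: [0.6, 0.4, 0.1]
finger_gap: 0.085
grip_force: 0.0
```

Call:
jog_arm --moves '[{"fingers":0,"slide":[0,0,0],"angular":[0,0,0]},{"fingers":0,"slide":[0,0,0],"angular":[0,0,0]}]'

```text
clock: 17.27
tcp_pos: [0.4632, 0.1072, 0.1744]
orientation: [0.218, 0.697, 0.652, 0.204]
wrist_force: [-0.4, -0.9, -1.2]
finger_gap: 0.0853
grip_force: 0.0
```

```bash
python3 - <<'E'
from goals import *
st=get_state();print(st["tcp_pos"],st["joint_pos"],st["wrist_force"])
go(rk(0,.1),RR)
E
```

```text
[0.4632 0.1072 0.1744] [ 0.1245 -0.2432 -0.9062  0.3102 -0.108   1.728 ] [-0.3974 -0.9284 -1.1917]
slide [117.1 -25.4  -6.7] ang [-0.3 -0.4  0.5]
```

Call:
jog_arm --moves '[{"fingers":0,"slide":[117,-25.5,-7],"angular":[-0.3,-0.4,0.5]},{"fingers":0,"slide":[117,-25.5,-7],"angular":[-0.3,-0.4,0.5]},{"fingers":0,"slide":[117,-25.5,-7],"angular":[-0.3,-0.4,0.5]},{"fingers":0,"slide":[117,-25.5,-7],"angular":[-0.3,-0.4,0.5]},{"fingers":0,"slide":[117,-25.5,-7],"angular":[-0.3,-0.4,0.5]},{"fingers":0,"slide":[117,-25.5,-7],"angular":[-0.3,-0.4,0.5]},{"fingers":0,"slide":[117,-25.5,-7],"angular":[-0.3,-0.4,0.5]}]'

```text
clock: 17.85
tcp_pos: [0.4493, 0.2197, 0.1662]
orientation: [0.223, 0.704, 0.643, 0.203]
wrist_force: [1.1, -0.3, 0.2]
finger_gap: 0.0855
grip_force: 0.0
```

```bash
python3 - <<'E'
from goals import *
st=get_state();print(st["tcp_pos"],st["joint_pos"],st["wrist_force"])
go(rk(0,.05),RR);go(rk(0,0),RR)
E
```

```text
[0.4493 0.2197 0.1662] [ 0.4723 -0.1143 -0.824   0.325  -0.3121  2.0463] [ 1.0843 -0.2605  0.1658]
slide [ 6.  -3.4 48.6] ang [ 0.1  0.5 -0.6]
slide [ 6.5 -3.5 98.6] ang [ 0.1  0.5 -0.6]
```

Call:
jog_arm --moves '[{"fingers":0,"slide":[4,-2.5,25],"angular":[0,0,0]},{"fingers":0,"slide":[4,-2.5,40],"angular":[0,0,0]},{"fingers":0,"slide":[4,-2.5,40],"angular":[0,0,0]},{"fingers":0,"slide":[4,-2.5,40],"angular":[0,0,0]}]'

```text
clock: 18.18
tcp_pos: [0.47, 0.2217, 0.1317]
orientation: [0.223, 0.704, 0.643, 0.203]
wrist_force: [0.1, 0.3, 0.2]
finger_gap: 0.0855
grip_force: 0.0
```

```bash
python3 - <<'E'
from goals import *
go(rk(0,0),RR)
E
```

```text
slide [ 2.6 -0.3 58.6] ang [ 0.   0.5 -0.6]
```

Call:
jog_arm --moves '[{"fingers":0,"slide":[2,0,20],"angular":[0,0.5,0]},{"fingers":0,"slide":[2,0,38],"angular":[0,0.5,0]},{"fingers":0,"slide":[2,0,52],"angular":[0,0.5,0]},{"fingers":0,"slide":[2,0,58],"angular":[0,0.5,0]},{"fingers":0,"slide":[2,0,58],"angular":[0,0.5,0]},{"fingers":0,"slide":[2,0,58],"angular":[0,0.5,0]}]'

```text
clock: 18.68
tcp_pos: [0.5035, 0.2226, 0.0856]
orientation: [0.22, 0.702, 0.645, 0.207]
wrist_force: [-0.3, -0.3, -0.7]
finger_gap: 0.0859
grip_force: 0.0
```

```bash
python3 - <<'E'
from goals import *
print(get_state()["wrist_force"]);go(rk(0,0),RR)
E
```

```text
[-0.2836 -0.2591 -0.651 ]
slide [-1.4 -1.1  1.7] ang [ 0.1 -0.2 -0.5]
```

Call:
jog_arm --moves '[{"fingers":0,"slide":[-1,-1,1],"angular":[0,0,0]},{"fingers":0.3,"slide":[-1,-1,1],"angular":[0,0,0]},{"fingers":0.4,"slide":[-1,-1,1],"angular":[0,0,0]},{"fingers":0.5,"slide":[-1,-1,1],"angular":[0,0,0]},{"fingers":0.6,"slide":[-1,-1,1],"angular":[0,0,0]},{"fingers":1,"slide":[-1,-1,1],"angular":[0,0,0]},{"fingers":1,"slide":[-1,-1,1],"angular":[0,0,0]},{"fingers":1,"slide":[-1,-1,1],"angular":[0,0,0]}]' --squeeze 25

```text
clock: 19.35
tcp_pos: [0.5019, 0.2224, 0.0833]
orientation: [0.219, 0.701, 0.646, 0.207]
wrist_force: [-5.6, -0.5, 2.8]
finger_gap: 0.0485
grip_force: 24.9
```

Call:
jog_arm --moves '[{"fingers":1,"slide":[0,0,-6],"angular":[0,0,0]},{"fingers":1,"slide":[0,0,-16],"angular":[0,0,0]},{"fingers":1,"slide":[0,0,-32],"angular":[0,0,0]},{"fingers":1,"slide":[0,10,-55],"angular":[0,0,0]},{"fingers":1,"slide":[0,30,-75],"angular":[0,0,0]},{"fingers":1,"slide":[0,50,-90],"angular":[0,0,0]},{"fingers":1,"slide":[0,70,-110],"angular":[0,0,0]},{"fingers":1,"slide":[0,70,-110],"angular":[0,0,0]},{"fingers":1,"slide":[0,70,-110],"angular":[0,0,0]}]'

```text
clock: 20.1
tcp_pos: [0.4984, 0.2223, 0.217]
orientation: [0.22, 0.701, 0.645, 0.209]
wrist_force: [-0.7, -0.7, -1.8]
finger_gap: 0.0484
grip_force: 26.2
```

```bash
python3 - <<'E'
from goals import *
st=get_state();print(st["tcp_pos"],st["joint_pos"])
go(tr(0,0,.057+.1-.008),RT)
E
```

```text
[0.4984 0.2223 0.217 ] [ 0.4157 -0.0976 -0.6767  0.4301 -0.2728  1.9917]
slide [-450.6   -2.    76.8] ang [ 35.1   6.  -20.5]
```

Call:
jog_arm --moves '[{"fingers":1,"slide":[-451,-2,77],"angular":[35,6,-20.5]},{"fingers":1,"slide":[-451,-2,77],"angular":[35,6,-20.5]},{"fingers":1,"slide":[-451,-2,77],"angular":[35,6,-20.5]},{"fingers":1,"slide":[-451,-2,77],"angular":[35,6,-20.5]},{"fingers":1,"slide":[-451,-2,77],"angular":[35,6,-20.5]},{"fingers":1,"slide":[-451,-2,77],"angular":[35,6,-20.5]},{"fingers":1,"slide":[-451,-2,77],"angular":[35,6,-20.5]},{"fingers":1,"slide":[-451,-2,77],"angular":[35,6,-20.5]},{"fingers":1,"slide":[-451,-2,77],"angular":[35,6,-20.5]},{"fingers":1,"slide":[-451,-2,77],"angular":[35,6,-20.5]}]'

```text
clock: 20.93
tcp_pos: [0.5011, -0.1917, 0.1505]
orientation: [-0.003, 0.599, 0.801, -0.002]
wrist_force: [0.7, 0.3, -1.6]
finger_gap: 0.0484
grip_force: 26.3
```

Call:
jog_arm --moves '[{"fingers":1,"slide":[0,0,0],"angular":[0,0,0]},{"fingers":1,"slide":[0,0,0],"angular":[0,0,0]},{"fingers":1,"slide":[0,0,0],"angular":[0,0,0]}]'

```text
clock: 21.18
tcp_pos: [0.5013, -0.1898, 0.1513]
orientation: [-0.002, 0.6, 0.8, -0.002]
wrist_force: [0.3, 1.4, -1.3]
finger_gap: 0.0477
grip_force: 26.3
```

```bash
python3 - <<'E'
from goals import *
st=get_state();print(st["tcp_pos"],st["finger_gap"])
go(tr(0,0,.057+.04-.008),RT)
E
```

```text
[ 0.5013 -0.1898  0.1513] 0.04771947649559296
slide [-39.4  -7.7  62.3] ang [-0.3 -0.1 -0. ]
```

Call:
jog_arm --moves '[{"fingers":1,"slide":[-39.5,-7.5,0],"angular":[0,0,0]},{"fingers":1,"slide":[-39.5,-7.5,0],"angular":[0,0,0]},{"fingers":1,"slide":[-39.5,-7.5,0],"angular":[0,0,0]},{"fingers":1,"slide":[-39.5,-7.5,20],"angular":[0,0,0]},{"fingers":1,"slide":[-39.5,-7.5,40],"angular":[0,0,0]},{"fingers":1,"slide":[-39.5,-7.5,56],"angular":[0,0,0]},{"fingers":1,"slide":[-39.5,-7.5,62],"angular":[0,0,0]},{"fingers":1,"slide":[-39.5,-7.5,62],"angular":[0,0,0]},{"fingers":1,"slide":[-39.5,-7.5,62],"angular":[0,0,0]}]'

```text
clock: 21.93
tcp_pos: [0.5063, -0.2293, 0.091]
orientation: [-0.001, 0.599, 0.801, -0.001]
wrist_force: [-0.6, 0.0, -1.1]
finger_gap: 0.0481
grip_force: 26.3
```

```bash
python3 - <<'E'
from goals import *
st=get_state();print(st["tcp_pos"],st["finger_gap"])
go(tr(0,0,.057-.008),RT)
E
```

```text
[ 0.5063 -0.2293  0.091 ] 0.048057445929780764
slide [ 0.1 -1.6 42. ] ang [-0.2  0.   0.1]
```

Call:
jog_arm --moves '[{"fingers":1,"slide":[0,-1.5,10],"angular":[0,0,0]},{"fingers":1,"slide":[0,-1.5,20],"angular":[0,0,0]},{"fingers":1,"slide":[0,-1.5,28],"angular":[0,0,0]},{"fingers":1,"slide":[0,-1.5,34],"angular":[0,0,0]},{"fingers":1,"slide":[0,-1.5,37],"angular":[0,0,0]},{"fingers":1,"slide":[0,-1.5,38],"angular":[0,0,0]},{"fingers":1,"slide":[0,-1.5,38],"angular":[0,0,0]}]'

```text
clock: 22.52
tcp_pos: [0.5046, -0.231, 0.0525]
orientation: [-0.001, 0.599, 0.801, -0.001]
wrist_force: [0.3, -0.5, -0.8]
finger_gap: 0.0486
grip_force: 26.3
```

Call:
jog_arm --moves '[{"fingers":1,"slide":[0,0,0.7],"angular":[0,0,0]},{"fingers":1,"slide":[0,0,1.5],"angular":[0,0,0]},{"fingers":1,"slide":[0,0,1.5],"angular":[0,0,0]}]'

```text
clock: 22.77
tcp_pos: [0.5051, -0.2312, 0.0516]
orientation: [-0.0, 0.599, 0.801, -0.001]
wrist_force: [-0.3, 0.8, 1.2]
finger_gap: 0.0481
grip_force: 26.5
```

Call:
jog_arm --moves '[{"fingers":1,"slide":[0,0,0.5],"angular":[0,0,0]},{"fingers":1,"slide":[0,0,1],"angular":[0,0,0]},{"fingers":1,"slide":[0,0,1],"angular":[0,0,0]}]'

```text
clock: 23.02
tcp_pos: [0.5054, -0.2311, 0.0511]
orientation: [0.0, 0.599, 0.801, -0.001]
wrist_force: [0.2, 2.1, 5.5]
finger_gap: 0.0487
grip_force: 26.9
```

Call:
jog_arm --moves '[{"fingers":0.42,"slide":[0,0,0],"angular":[0,0,0]},{"fingers":0.4,"slide":[0,0,0],"angular":[0,0,0]},{"fingers":0.38,"slide":[0,0,0],"angular":[0,0,0]},{"fingers":0.34,"slide":[0,0,0],"angular":[0,0,0]},{"fingers":0.3,"slide":[0,0,0],"angular":[0,0,0]},{"fingers":0.2,"slide":[0,0,0],"angular":[0,0,0]},{"fingers":0.1,"slide":[0,0,0],"angular":[0,0,0]},{"fingers":0,"slide":[0,0,0],"angular":[0,0,0]},{"fingers":0,"slide":[0,0,0],"angular":[0,0,0]}]'

```text
clock: 23.77
tcp_pos: [0.5046, -0.231, 0.0501]
orientation: [-0.001, 0.599, 0.801, -0.002]
wrist_force: [0.1, -0.1, 0.0]
finger_gap: 0.0852
grip_force: 0.0
```

Call:
jog_arm --moves '[{"fingers":0,"slide":[0,0,-10],"angular":[0,0,0]},{"fingers":0,"slide":[0,0,-35],"angular":[0,0,0]},{"fingers":0,"slide":[0,0,-70],"angular":[0,0,0]},{"fingers":0,"slide":[0,0,-110],"angular":[0,0,0]},{"fingers":0,"slide":[0,-30,-140],"angular":[0,0,0]},{"fingers":0,"slide":[0,-65,-150],"angular":[0,0,0]},{"fingers":0,"slide":[40,-80,-150],"angular":[0,0,0]},{"fingers":0,"slide":[80,-80,-150],"angular":[0,0,0]},{"fingers":0,"slide":[120,-80,-150],"angular":[0,0,0]},{"fingers":0,"slide":[150,-80,-150],"angular":[0,0,0]}]'

```text
clock: 24.6
tcp_pos: [0.3843, -0.1075, 0.2012]
orientation: [-0.001, 0.6, 0.8, -0.001]
wrist_force: [-0.2, -0.2, -0.3]
finger_gap: 0.0855
grip_force: 0.0
```

```bash
python3 - <<'E'
from goals import *
st=get_state();print(st["tcp_pos"],st["wrist_force"])
s=read_camera("side");t=read_camera("top");save(s,"s10");save(t,"t10")
for c in(s,t):
  for k in("egg_c_mid","egg_a"): print(k,[(np.round(d["point"],1).tolist(),round(d["p"],2)) for f in(look_for,tip_of) for d in f(k,c)])
  print("bar",[np.round(d["point"],1) for d in tip_of("bar",c)],np.round(proj(tr(.12*np.sin(1.4),0,.0404),c),1))
  print("exp",[np.round(proj(tr(0,y,.057),c),1) for y in(-.08,0,.08)])
# top-view egg blobs: pale vs. saturated wood
S=cv2.cvtColor(t["color"],cv2.COLOR_RGB2HSV); m=((S[...,1]<95)&(S[...,2]>90)).astype(np.uint8)
E=[np.array(proj(tr(0,y,.057),t)) for y in(-.08,0,.08)]
for e in E:
  x,y=e.round().astype(int); w=m[y-13:y+14,x-13:x+14]; n,l,st_,ce=cv2.connectedComponentsWithStats(w)
  i=1+np.argmax(st_[1:,4]); c=max(cv2.findContours((l==i).astype(np.uint8),0,2)[0],key=cv2.contourArea); print(st_[i],ce[i]-13,cv2.fitEllipse(c))
E
```

```text
[ 0.3843 -0.1075  0.2012] [-0.2363 -0.161  -0.3122]
egg_c_mid [([383.7, 169.9], 0.68), ([382.0, 170.6], 0.8), ([398.4, 138.5], 0.51)]
egg_a [([243.0, 225.6], 0.58), ([392.9, 155.4], 0.57), ([399.7, 145.9], 0.54), ([281.4, 202.1], 0.52), ([286.2, 203.9], 0.58), ([239.5, 237.8], 0.52), ([388.5, 160.7], 0.47), ([396.8, 147.4], 0.4), ([384.3, 168.4], 0.23)]
bar [array([353.7, 144.4])] [356.4 147.3]
exp [array([398.6, 139.7]), array([390.1, 154.5]), array([381.1, 170.2])]
egg_c_mid [([404.0, 212.8], 0.58), ([285.9, 204.2], 0.64), ([405.6, 209.8], 0.59)]
egg_a [([300.9, 153.6], 0.81), ([432.4, 207.6], 0.71), ([461.6, 195.8], 0.54), ([246.8, 151.3], 0.52), ([430.4, 205.9], 0.82), ([458.2, 197.8], 0.73), ([308.1, 155.9], 0.52), ([241.9, 155.5], 0.51)]
bar [array([419.5, 162.8]), array([432.3, 208.6])] [419.8 165.5]
exp [array([462.3, 198.3]), array([433.8, 206.4]), array([405.3, 214.4])]
[  3   3  21  19 293] [-0.2287 -0.8157] ((12.782796859741211, 12.131476402282715), (17.505231857299805, 19.457307815551758), 80.74117279052734)
[  3   4  19  18 271] [-0.8266 -0.6199] ((12.324581146240234, 12.221437454223633), (17.635595321655273, 18.29413604736328), 81.38925170898438)
[  4   4  19  18 272] [-0.2537 -0.6875] ((12.673458099365234, 12.235662460327148), (17.36343002319336, 18.34763526916504), 102.84561157226562)
```

```bash
python3 -c "
from workcell import *
print(hand_in())"
```

```text
the job is handed in; nothing more can be done
None
```

The handle is folded fully down, and both boiled eggs stand upright, pointed ends up, in the two empty dimples; I handed the job in at about 25 s, though the first try at pressing the handle down briefly wedged it at about 33 N.

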